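# Present a bearing ball to the shadow gauge

### The job

Grip the small metal sample tray by the blue knob on its arched handle, lift it up and off the two-pronged stand it hangs on, and carry it to the shadow gauge without the loose steel ball leaving its pocket. Hold it there level and still, with the ball on the lens axis midway between the camera lens and the light panel, turned so that the camera looks squarely through the open arch with the two handle uprights to the left and right of the ball. Do not touch the gauge or disturb the other things on the bench, and finish while still holding the tray up in the air: do not put it down or let it go.

Things in the scene. Friction and masses are not known exactly. Their poses are not given: they have to be found in the camera images.
- tray: aluminium sample tray, about 250 g, hanging level. Plate 80 (x) x 100 (y) x 6 mm, lip to 12 mm; origin at the centre of its underside, z up. A steel arch stands in its y-z plane: uprights 8 x 6 mm at y = +-44 mm, square crossbar from z = 102 to 110 mm. Balanced under its knob. The view along its x axis passes through the open arch; either way round is the same.
- tray_knob (a point): centre of the square blue knob to grip, 130 mm above the tray's underside: 16 x 16 mm, 40 mm tall, standing on the middle of the crossbar (z = 110 to 150 mm in the tray), sides along the tray's x and y; frame as the tray's
- tray_pocket (a point): where the ball's centre is when it lies mid-pocket: tray centre line, 19 mm above the underside. The pocket is a blue ring on the plate, 28 mm inside diameter, 3 mm high; the ball has about 6 mm play to each side and rolls out if the tray tips about 40 degrees or is jerked. Keep every tilt below 25 degrees.
- ball_center (a point): centre of the loose steel ball, 26 mm diameter, about 70 g, in the tray's pocket
- stand: fixed stand; origin on the bench under the hanging tray's centre, z up; same yaw as the tray at the start. White base 10 mm thick; round steel post at x = +85 mm, top 164 mm. From its top two steel prongs run towards -x under the tray's crossbar (see stand_hook).
- stand_hook (a point): middle of the two prongs, on their top, 162 mm above the bench; axes as the stand. Prongs 8 mm thick, 36 mm apart (y = +-18 mm); ends at x = -10 to -24 mm turned up 14 mm (to 176). To take the tray off: raise it over 14 but under 55 mm (else the ball meets the prongs), then draw it 75 mm or more towards -x before lifting further.
- gauge: fixed shadow gauge; origin on the bench under the measuring point, z up. White base 12 mm thick, x = -170 to +125 mm, 110 mm wide, red ring on it at the origin. Small blue camera, black lens (top 117 mm), looks along +x; lens face at x = -90 mm. Lit white panel in a black frame faces it at x = +90 mm, 90 mm wide, top 137 mm. Open at both y sides and on top.
- gauge_focus (a point): the measuring point: on the lens axis midway between lens and panel, 95 mm above the bench; its x axis is the lens axis
- drip_dish: round glass dish, 76 mm diameter, 12 mm high, on the stand's base plate under the tray; leave alone
- amber_bottle: amber bottle, 56 mm diameter, 115 mm tall, beside the stand; leave alone
- beaker: glass beaker, 54 mm diameter, 70 mm tall, beside the stand; leave alone
- jar: clear jar with orange cap, 48 mm diameter, 50 mm tall, behind the gauge; leave alone
- spatula: spatula lying on the bench, 170 mm long, between stand and gauge; leave alone
- spare_tray: white divided tray, 90 x 70 x 14 mm, at the left of the bench; leave alone
- wash_bottle: white bottle with red cap, 64 mm diameter, 150 mm tall, at the back of the bench; leave alone
There are look-alikes about, which are no part of the job. What is shaped like the stand but orange or purple is not meant.

How it is judged:
By the outcome, as a careful person would: the job done as asked, in the order asked, and still so for the second after the job is handed in, while the arm keeps its last pose, push and grip.
It also fails if it takes over 56 s, if anything falls off the work surface, if the arm or the gripper's body presses on something with over 40 N, if the wrist force passes 120 N, or if a joint passes its speed limit or range.

### The arm

A 7-joint arm with a two-finger parallel gripper is mounted at the origin on the work surface. World frame = base frame: x ahead of the robot, y to its left, z up, the work surface at z = 0. Lengths are in m, angles in rad, forces in N, time in s.
With the tool pointing down it reaches from about 0.4 to 0.925 m from the base axis. Payload 4.1 kg.
Tool frame: the origin (TCP) lies at the very end of the fingers, on their centre line; the grasp point (between the pads) lies 19 mm behind it; x points along the fingers, y is the direction in which the jaws open and shut, and the axes are right-handed (so a half turn about x gives the same grasp; the last joint's range is limited). The gripper opens to 85 mm and grips with 20 to 120 N. Pads are 22 mm wide; open, the fingers measure 114 mm over their backs; the gripper's body (76 mm by 85 mm) begins 54 mm behind the grasp point. The pads swing forward as they close: fully open they stand 13 mm farther back than shut.
Start: joints at [-1.256, 0.398, 0.045, 1.537, -0.019, 1.207, -0.051], TCP at [0.261, 0.595, 0.231] pointing down, gripper open.
Joint ranges: [-2.82, 2.82], [-0.49, 2.23], [-1.37, 1.46], [0, 2.46], [-1.36, 4.5], [0.23, 2], [-2.94, 2.94]. Speed limits (rad/s): [2.57, 2.57, 3.14, 3.14, 3.14, 3.14, 3.14].

### API

Orientations are given as a rotation vector (axis times angle).
In Python, from station import ctrl gives the robot as it stands. The module is installed in compiled form; this text tells all that it offers.
- The arm moves only by the tool play_rows, never from a script. Its argument "motion" is a list of rows, each a list of 3 entries, a list of its own where there are three numbers: the shift along the tool's x, y, z in mm, then the turn, a rotation vector about the tool's x, y, z in degrees, then the closure, from -1 (fully open) to 1 (shut). A call has 1 to 20 rows; each row is the pose to reach, as a shift and turn from the pose measured when the call began, along the tool's axes at that moment; what a row does not reach only later rows make up. A row lasts 1/10 s, in which the tool goes at most 50 mm and 8.59 degrees, less where a joint would pass 70% of its speed; a pose out of reach is approached as far as the arm can. A call with a gripper value outside its range is refused whole. The fingers move at their own pace and stop on an object; the grip force is fixed at half the most. Time passes only in rows, so rows that repeat a pose let the fingers close. It gives the time, the measured TCP pose, the force and the opening at its end, in the units of the state.
- ctrl.observe(): the state, without advancing time (a new reading comes with each control period).
- ctrl.camera(name): name is "scene" or "top"; returns a dict with "color" (480x640x3 uint8, red, green, blue), "camera_matrix" (3x3 intrinsics, pixels), "origin" and "rotation" of the camera in the world. Camera axes: x right, y down, z forward; pixel columns grow to the right and rows downward; lengths in m; the calibration is good to about 2 mm. A picture is of the moment at which its call begins. There is no depth.
- ctrl.hand_in(): hands the job in, once; it reports no verdict.
Trained networks look in a picture, given as the dict that the camera call returned (one of the last four; its "shot" number tells which), for a name from the list of things; names that differ only in an ending like _2 or _b are one class to them, and where a whole thing is asked for, a point or a joint stands for the part that bears it (a point fixed in the world has none). Each returns a list of dicts, best first, with "score" (0 to 1); they miss things now and then, are a little off and sometimes report something else, mostly with a low value. They report only what shows in the picture. A call takes as long as a camera call. They do not tell look-alikes from the thing itself.
- ctrl.masks_of(picture, query): "region" (480x640 bool, what is visible of it) and "rect" ([left, top, right, bottom] in pixels, round what is visible of it).
- ctrl.mark_of(picture, query): "centre" ([row, column] in pixels: a listed point, or the origin of a listed thing).
The state is a dict: "clock": time; "joint_pos": joint angles; "joint_velocities": joint speeds; "joint_efforts": joint torques, N m; "position": TCP position; "tool_rot": TCP orientation; "ft_force": force on the tool from outside, world axes, zero at the start; "wrist_torque": the same for the moment, N m; "gripper_width": finger opening in m.
Only numpy, scipy, OpenCV 4.12 (cv2) and the standard library are available. Lean on these libraries where they do the work, as an engineer would, in place of code of your own. Each camera call takes 0.05 s, during which the arm holds its last target. There are 200 camera calls.

## Working session

There is one attempt and no reset: what is moved stays moved. The work goes in short steps, Python scripts to look and compute and a tool call to move; the robot and the scene stay as the last step left them, time stands still between calls to the robot, and variables do not carry over. Pictures are saved under pics/ and viewed, about 8 in all and at most 12, crops included, and the job is handed in when it is done.

Besides the shell and the picture viewer there is one more tool, called after "Request:" in YAML: its name, and indented under it one key for each argument. play_rows: Moves the arm, as the interface text tells. Its arguments: {"type":"object","properties":{"motion":{"type":"array"}},"required":["motion"]}

```bash
mkdir -p pics; cat > h.py <<'E'
import numpy as np, cv2
from station import ctrl
from scipy.spatial.transform import Rotation as R
def ray(p,rc):
    K=np.array(p["camera_matrix"]);d=np.linalg.inv(K)@[rc[1],rc[0],1]
    d=np.array(p["rotation"])@d;return np.array(p["origin"]),d/np.linalg.norm(d)
def tri(a,ra,b,rb):
    o1,d1=ray(a,ra);o2,d2=ray(b,rb)
    s=np.linalg.lstsq(np.c_[d1,-d2],o2-o1,rcond=None)[0]
    p,q=o1+s[0]*d1,o2+s[1]*d2
    return (p+q)/2,np.linalg.norm(p-q)
def atz(p,rc,z):
    o,d=ray(p,rc);return o+d*(z-o[2])/d[2]
def proj(p,X):
    K=np.array(p["camera_matrix"]);c=np.array(p["rotation"]).T@(np.array(X)-p["origin"]);c=K@c;return c[:2]/c[2]
E
python3 - <<'E'
from h import *
s=ctrl.camera("scene");t=ctrl.camera("top")
o=ctrl.observe();print(o["clock"],o["position"],o["tool_rot"],R.from_rotvec(o["tool_rot"]).as_matrix().round(3))
for n,p in(("scene",s),("top",t)):
    cv2.imwrite(f"pics/{n}0.png",p["color"][:,:,::-1]);print(n,np.round(p["origin"],3))
for q in "tray_knob tray_pocket ball_center stand stand_hook gauge gauge_focus tray amber_bottle beaker jar wash_bottle spatula spare_tray".split():
    a,b=ctrl.mark_of(s,q)[:3],ctrl.mark_of(t,q)[:3]
    print(q,[(np.round(m["centre"]),round(m["score"],2)) for m in a],[(np.round(m["centre"]),round(m["score"],2)) for m in b])
    for m in a[:2]:
        for n in b[:2]:
            X,e=tri(s,m["centre"],t,n["centre"])
            if e<.015: print("   ",X.round(4),round(e,4))
E
```

```text
0.1 [0.26109414 0.59464321 0.23038105] [ 0.32309791  1.54655868 -0.32584349] [[-0.001  0.402  0.916]
 [-0.002  0.916 -0.402]
 [-1.    -0.002  0.   ]]
scene [ 1.327 -0.53   1.126]
top [ 0.44  -0.005  1.621]
tray_knob [(array([240., 191.]), 0.77)] [(array([279., 414.]), 0.63)]Traceback (most recent call last):
  File "<stdin>", line 11, in <module>
  File "h.py", line 9, in tri
    s=np.linalg.lstsq(np.c_[d1,-d2],o2-o1,rcond=None)[0]
      ~~~~~~~~~~~~~~~^^^^^^^^^^^^^^^^^^^^^^^^^^^^^^^^
    raise LinAlgError('Incompatible dimensions')
numpy.linalg.LinAlgError: Incompatible dimensions
```

```bash
sed -i 's/np.array(p\["rotation"\])/R.from_rotvec(p["rotation"]).as_matrix()/' h.py
python3 - <<'E'
from h import *
s=ctrl.camera("scene");t=ctrl.camera("top");print(s["rotation"],t["rotation"])
for q in "tray_knob tray_pocket ball_center stand stand_hook gauge gauge_focus tray amber_bottle beaker jar wash_bottle spatula spare_tray".split():
    a,b=ctrl.mark_of(s,q)[:3],ctrl.mark_of(t,q)[:3]
    print(q,[(np.round(m["centre"]),round(m["score"],2)) for m in a],[(np.round(m["centre"]),round(m["score"],2)) for m in b])
    for m in a[:3]:
        for n in b[:3]:
            X,e=tri(s,m["centre"],t,n["centre"])
            if e<.015: print("   ",X.round(4),round(e,4))
E
```

```text
[-2.19425118 -1.07795489  0.42901473] [-2.16926996  2.17612153 -0.10319684]
tray_knob [(array([238., 191.]), 0.95), (array([167., 401.]), 0.18)] [(array([278., 412.]), 0.62), (array([278., 400.]), 0.48)]
    [ 0.4759 -0.2557  0.194 ] 0.0005
tray_pocket [(array([265., 202.]), 0.94), (array([165., 403.]), 0.39), (array([273., 253.]), 0.31)] [(array([278., 403.]), 0.95)]
    [ 0.4808 -0.2477  0.0879] 0.0013
ball_center [(array([235., 366.]), 0.75), (array([265., 201.]), 0.55)] []
stand [(array([319., 103.]), 0.83), (array([286., 206.]), 0.77), (array([364., 256.]), 0.75)] [(array([183., 408.]), 0.92), (array([277., 398.]), 0.83), (array([302., 488.]), 0.75)]
    [ 0.4075 -0.5228 -0.0072] 0.0023
    [ 0.4844 -0.2497 -0.001 ] 0.0058
    [ 0.7762 -0.2784  0.0154] 0.0022
stand_hook [(array([251., 196.]), 0.83), (array([284.,  82.]), 0.8), (array([330., 250.]), 0.64)] [(array([276., 408.]), 0.87), (array([301., 505.]), 0.73), (array([172., 416.]), 0.69)]
    [ 0.4841 -0.2535  0.1518] 0.0036
    [ 0.4127 -0.522   0.1557] 0.01
    [ 0.7746 -0.2774  0.1649] 0.0007
gauge [(array([216., 346.]), 0
[... 509 characters left out ...]
eaker [(array([326., 204.]), 0.76), (array([284., 203.]), 0.69)] [(array([242., 421.]), 0.71)]
    [ 0.5945 -0.3208 -0.002 ] 0.0007
    [ 0.5808 -0.2922  0.1432] 0.0015
jar [(array([235., 368.]), 0.71)] [(array([232., 246.]), 0.58)]
    [0.6262 0.2225 0.0136] 0.008
wash_bottle [(array([307., 344.]), 0.79)] [(array([189., 316.]), 0.57), (array([266., 359.]), 0.41)]
    [ 0.7644  0.0084 -0.0131] 0.0088
spatula [(array([247., 284.]), 0.88), (array([271., 255.]), 0.72), (array([264., 200.]), 0.55)] [(array([269., 319.]), 0.77)]
    [ 0.5106 -0.005   0.0137] 0.0009
spare_tray [(array([164., 400.]), 0.66)] [(array([284., 145.]), 0.66), (array([266., 239.]), 0.33)]
    [0.4651 0.5175 0.0359] 0.0003
```

View pics/scene0.png

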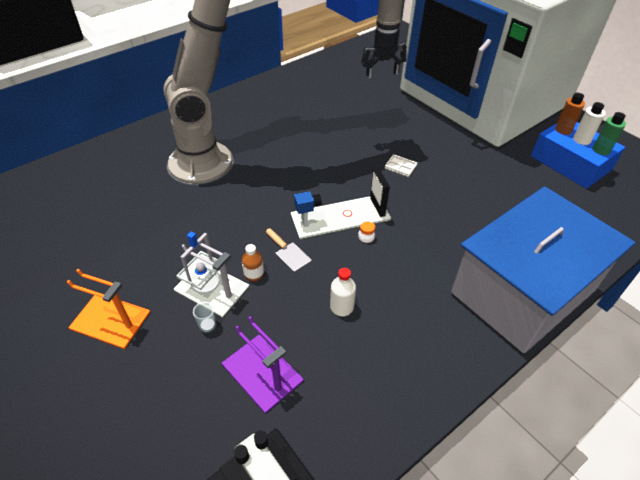

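View pics/top0.png

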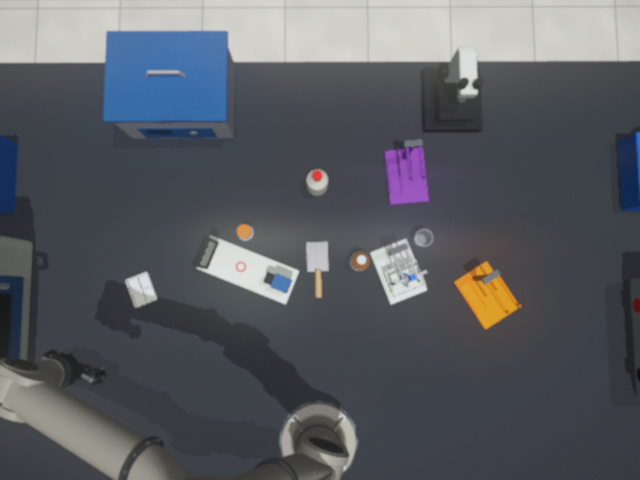

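```bash
python3 - <<'E'
from h import *
s=cv2.imread("pics/scene0.png");t=cv2.imread("pics/top0.png")
f=lambda im,x,y,w,h,k:cv2.resize(im[y:y+h,x:x+w],(w*k,h*k),interpolation=cv2.INTER_CUBIC)
a=np.hstack([f(s,165,225,100,75,4),f(t,365,230,100,75,4)])
b=np.hstack([f(s,280,165,120,75,3),np.zeros((225,40,3),np.uint8),f(t,190,230,120,75,3)])
b=np.hstack([b,np.zeros((225,800-b.shape[1],3),np.uint8)])
cv2.imwrite("pics/c.png",np.vstack([a,b]))
E
```

```text
(no output)
```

View pics/c.png

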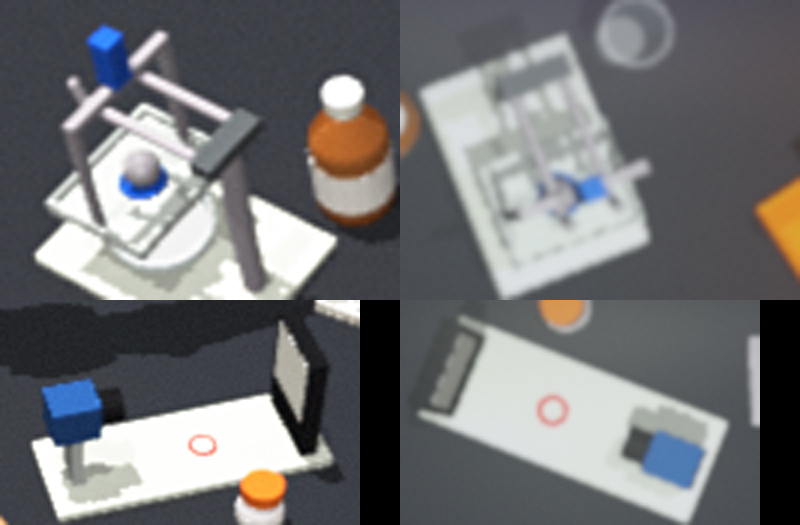

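```bash
python3 - <<'E'
from h import *
P={n:ctrl.camera(n) for n in("scene","top")}
def blob(p,lo,hi,box):
    im=cv2.cvtColor(p["color"],cv2.COLOR_RGB2HSV);m=cv2.inRange(im,lo,hi);z=np.zeros_like(m);x0,y0,x1,y1=box;z[y0:y1,x0:x1]=m[y0:y1,x0:x1]
    n,l,st,c=cv2.connectedComponentsWithStats(z);return [(st[i],c[i].round(2)) for i in range(1,n) if st[i][4]>5],z
print("knob")
K={}
for n,b in(("scene",(180,225,205,252)),("top",(405,265,425,290))):
    r,_=blob(P[n],(105,120,60),(130,255,255),b);print(n,r);K[n]=max(r,key=lambda q:q[0][4])[1]
X,e=tri(P["scene"],K["scene"][::-1],P["top"],K["top"][::-1]);print(X,e)
print("scene@.190",atz(P["scene"],K["scene"][::-1],.190),"top@.2",atz(P["top"],K["top"][::-1],.200))
for n,b in(("scene",(330,200,360,225)),("top",(230,255,252,278))):
    im=P[n]["color"].astype(int);m=(im[...,0]-im[...,1]>25)&(im[...,0]-im[...,2]>25);x0,y0,x1,y1=b
    yy,xx=np.nonzero(m[y0:y1,x0:x1]);u=np.array([(xx.min()+xx.max())/2+x0,(yy.min()+yy.max())/2+y0]);print("ring",n,u,len(xx),atz(P[n],u[::-1],.012))
# white quads in top view
g=P["top"]["color"].min(2)
for nm,b in(("gauge",(190,228,306,310)),("stand",(366,235,432,308))):
    z=np.zeros_like(g);x0,y0,x1,y1=b;z[y0:y1,x0:x1]=(g[y0:y1,x0:x1]>110)*255
    z=cv2.morphologyEx(z,cv2.MORPH_OPEN,np.ones((3,3)))
    c=max(cv2.findContours(z,0,1)[0],key=cv2.contourArea)
    bx=cv2.boxPoints(cv2.minAreaRect(c));W=np.array([atz(P["top"],q[::-1],.011)[:2] for q in bx]);print(nm,bx.round(1).tolist(),W.round(4).tolist())
    for i in range(4):
        d=W[(i+1)%4]-W[i];print(round(np.hypot(*d),4),np.degrees(np.arctan2(d[1],d[0])).round(1))
    print(W.mean(0))
for q in("tray_knob","stand_hook","gauge_focus","ball_center"):
    for n in P: print(q,n,[(np.round(m["centre"],1).tolist(),round(m["score"],2)) for m in ctrl.mark_of(P[n],q)[:2]])
E
```

```text
knob
scene [(array([186, 231,  12,  17, 131], dtype=int32), array([191.85, 238.69]))]
top [(array([409, 275,   7,   5,  27], dtype=int32), array([412., 277.]))]
[ 0.47964002 -0.25536824  0.19564152] 0.00033022882193696815
scene@.190 [ 0.47441114 -0.25384496  0.19      ] top@.2 [ 0.47958997 -0.25445249  0.2       ]
ring scene [347.5 213. ] 30 [0.51699252 0.2382903  0.012     ]
ring top [240.5 266. ] 58 [0.52001355 0.23489811 0.012     ]
gauge [[196.0, 269.3999938964844], [210.3000030517578, 233.6999969482422], [300.1000061035156, 269.70001220703125], [285.8999938964844, 305.29998779296875]] [[0.5101, 0.3706], [0.6195, 0.3288], [0.5083, 0.053], [0.4004, 0.0963]]
0.1171 -20.9
0.2973 -111.9
0.1163 158.2
0.2954 68.2
[0.50956181 0.21216982]
stand [[368.3999938964844, 251.60000610351562], [412.20001220703125, 234.10000610351562], [433.79998779296875, 288.1000061035156], [390.0, 305.6000061035156]] [[0.5628, -0.1559], [0.6163, -0.291], [0.4511, -0.3533], [0.3987, -0.2194]]
0.1453 -68.4
0.1766 -159.3
0.1439 111.4
0.176 21.1
[ 0.50723229 -0.25491052]
tray_knob scene [([236.1, 190.5], 0.9), ([166.3, 399.4], 0.39)]
tray_knob top [([278.0, 411.5], 0.94)]
stand_hook scene [([248.9, 198.2], 0.93), ([281.1, 83.7], 0.79)]
stand_hook top [([301.5, 503.8], 0.94), ([171.0, 416.9], 0.94)]
gauge_focus scene [([195.1, 345.4], 0.66)]
gauge_focus top [([264.9, 234.7], 0.58)]
ball_center scene [([264.0, 196.7], 0.55)]
ball_center top []
```

```bash
cat >> h.py <<'E'
def to(pos,yaw,o=None):
    "shift mm / turn deg from now to TCP pos, tool down, tool y at yaw deg"
    o=o or ctrl.observe();T=R.from_rotvec(o["tool_rot"]);y=np.radians(yaw)
    c=np.array([[0,0,-1],[np.cos(y),np.sin(y),0],[-np.sin(y),np.cos(y),0]])
    c[2]=np.cross(c[0],c[1]);G=R.from_matrix(c.T)
    return (T.inv().apply(np.array(pos)-o["position"])*1000).round(1).tolist(),np.degrees((T.inv()*G).as_rotvec()).round(1).tolist()
E
python3 - <<'E'
from h import *
for p,y in(((.36,.45,.31),60),((.46,.1,.31),40),((.479,-.255,.30),21)):print(to(p,y))
E
```

```text
([-78.7, -93.3, 148.7], [6.3, -0.0, -0.0])
([-78.7, -373.6, 381.0], [26.3, -0.0, -0.0])
([-68.8, -691.0, 541.1], [45.3, -0.0, -0.0])
```

Request:
play_rows:
  motion:
    - [[-40,-40,70],[3,0,0],-1]
    - [[-79,-93,149],[6,0,0],-1]
    - [[-79,-133,182],[9,0,0],-1]
    - [[-79,-173,215],[12,0,0],-1]
    - [[-79,-213,248],[15,0,0],-1]
    - [[-79,-253,281],[18,0,0],-1]
    - [[-79,-293,314],[21,0,0],-1]
    - [[-79,-333,347],[24,0,0],-1]
    - [[-79,-373,380],[27,0,0],-1]
    - [[-77,-408,398],[29,0,0],-1]
    - [[-76,-443,415],[31,0,0],-1]
    - [[-75,-478,433],[33,0,0],-1]
    - [[-74,-513,450],[35,0,0],-1]
    - [[-73,-548,468],[37,0,0],-1]
    - [[-72,-583,486],[39,0,0],-1]
    - [[-71,-618,504],[41,0,0],-1]
    - [[-70,-653,522],[43,0,0],-1]
    - [[-69,-691,541],[45.3,0,0],-1]
    - [[-69,-691,541],[45.3,0,0],-1]
    - [[-69,-691,541],[45.3,0,0],-1]

```text
clock: 4.2
position: [0.4783, -0.2565, 0.3002]
tool_rot: [0.938, 1.36, -0.939]
ft_force: [-1.0, 0.2, -0.3]
gripper_width: 0.0853
```

```bash
python3 - <<'E'
from h import *
P={n:ctrl.camera(n) for n in("scene","top")}
o=ctrl.observe();print(o["clock"],o["position"],o["gripper_width"],o["ft_force"])
print(to((.479,-.255,.30),21))
s=P["scene"];f=lambda im,x,y,w,h,k:cv2.resize(im[y:y+h,x:x+w,::-1],(w*k,h*k),interpolation=cv2.INTER_CUBIC)
im=s["color"].copy()
for X in((.479,-.255,.19),(.479,-.255,.21),o["position"]):
    u=proj(s,X);print(u)
cv2.imwrite("pics/d.png",np.hstack([f(s["color"],150,170,100,150,4),f(P["top"]["color"],365,200,100,150,4)]))
E
```

```text
4.3 [ 0.47930501 -0.2534159   0.30007761] 0.08513857020232646 [ 0.06417233  0.63012815 -0.42898689]
([0.1, -0.9, 1.4], [0.1, -0.1, -0.0])
[192.32367965 239.96800715]
[190.89595957 234.61336873]
[184.68499499 208.61780768]
```

View pics/d.png

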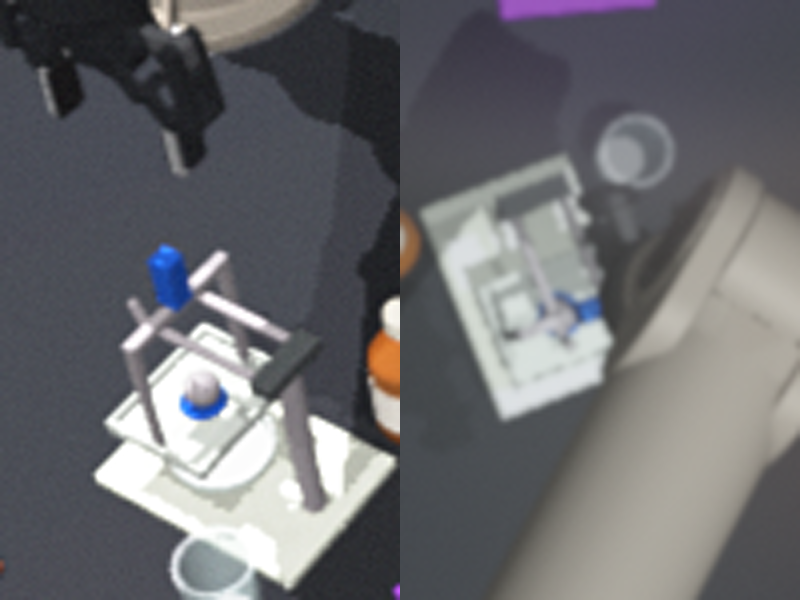

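Request:
play_rows:
  motion:
    - [[25,0,1],[0,0,0],-1]
    - [[50,-1,1],[0,0,0],-1]
    - [[75,-1,1],[0,0,0],-1]
    - [[95,-1,1],[0,0,0],-1]
    - [[110,-1,1],[0,0,0],-1]
    - [[120,-1,1],[0,0,0],-1]
    - [[124,-1,1],[0,0,0],-1]
    - [[124,-1,1],[0,0,0],-1]

```text
clock: 5.1
position: [0.479, -0.2542, 0.1761]
tool_rot: [0.934, 1.362, -0.932]
ft_force: [-1.0, 0.4, -0.5]
gripper_width: 0.0859
```

```bash
python3 - <<'E'
from h import *
P={n:ctrl.camera(n) for n in("scene",)}
o=ctrl.observe();print(o["clock"],o["position"],o["gripper_width"],o["ft_force"])
f=lambda im,x,y,w,h,k:cv2.resize(im[y:y+h,x:x+w,::-1],(w*k,h*k),interpolation=cv2.INTER_CUBIC)
cv2.imwrite("pics/e.png",f(P["scene"]["color"],150,190,110,100,5))
E
```

```text
5.15 [ 0.47919952 -0.25455903  0.17658099] 0.08513194708001072 [ 0.11638212 -0.49809212  0.65381038]
```

View pics/e.png

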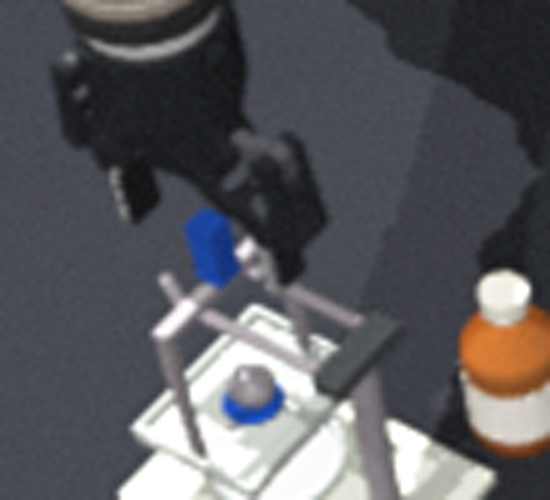

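Request:
play_rows:
  motion:
    - [[0,0,0],[0,0,0],-0.5]
    - [[0,0,0],[0,0,0],0]
    - [[0,0,0],[0,0,0],0.3]
    - [[0,0,0],[0,0,0],0.5]
    - [[0,0,0],[0,0,0],0.6]
    - [[0,0,0],[0,0,0],0.7]
    - [[0,0,0],[0,0,0],0.8]
    - [[0,0,0],[0,0,0],1]
    - [[0,0,0],[0,0,0],1]
    - [[0,0,0],[0,0,0],1]
    - [[0,0,0],[0,0,0],1]
    - [[0,0,0],[0,0,0],1]

```text
clock: 6.35
position: [0.4796, -0.2546, 0.1769]
tool_rot: [0.935, 1.361, -0.932]
ft_force: [1.7, 0.3, 3.0]
gripper_width: 0.0151
```

Request:
play_rows:
  motion:
    - [[-1,0,0],[0,0,0],1]
    - [[-3,0,0],[0,0,0],1]
    - [[-6,0,0],[0,0,0],1]
    - [[-10,0,0],[0,0,0],1]
    - [[-14,0,0],[0,0,0],1]
    - [[-18,0,0],[0,0,0],1]
    - [[-22,0,0],[0,0,0],1]
    - [[-26,0,0],[0,0,0],1]
    - [[-29,0,0],[0,0,0],1]
    - [[-31,0,0],[0,0,0],1]
    - [[-32,0,0],[0,0,0],1]
    - [[-32,0,0],[0,0,0],1]
    - [[-32,0,0],[0,0,0],1]

```text
clock: 7.65
position: [0.4795, -0.2545, 0.2087]
tool_rot: [0.935, 1.361, -0.932]
ft_force: [0.8, -0.4, -2.7]
gripper_width: 0.0149
```

```bash
python3 - <<'E'
from h import *
P={n:ctrl.camera(n) for n in("scene",)}
o=ctrl.observe();print(o["clock"],o["position"],o["gripper_width"],o["ft_force"],o["wrist_torque"])
c,s_=np.cos(np.radians(21)),np.sin(np.radians(21))
print(to(o["position"]+np.array([-c,-s_,0])*.1,21))
f=lambda im,x,y,w,h,k:cv2.resize(im[y:y+h,x:x+w,::-1],(w*k,h*k),interpolation=cv2.INTER_CUBIC)
cv2.imwrite("pics/f.png",f(P["scene"]["color"],150,180,110,100,5))
E
```

```text
7.7 [ 0.47946498 -0.25452522  0.20868643] 0.015105895674058907 [-0.22539629 -0.02056375 -4.0050133 ] [0.01642908 0.02386779 0.02800302]
([-0.2, -100.0, -0.2], [0.1, -0.0, -0.1])
```

View pics/f.png

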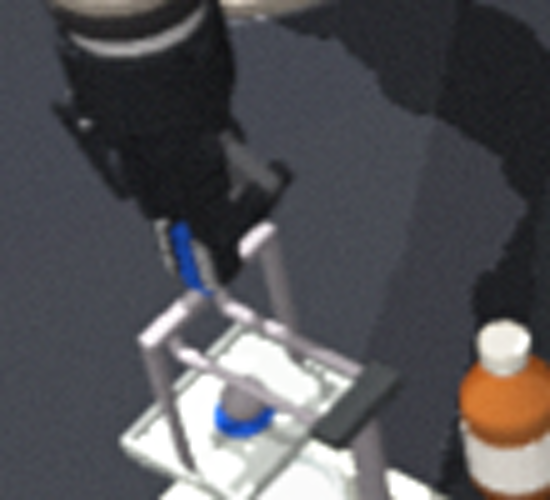

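Request:
play_rows:
  motion:
    - [[0,-1,0],[0,0,0],1]
    - [[0,-4,0],[0,0,0],1]
    - [[0,-8,0],[0,0,0],1]
    - [[0,-14,0],[0,0,0],1]
    - [[0,-21,0],[0,0,0],1]
    - [[0,-28,0],[0,0,0],1]
    - [[0,-36,0],[0,0,0],1]
    - [[0,-44,0],[0,0,0],1]
    - [[0,-52,0],[0,0,0],1]
    - [[0,-60,0],[0,0,0],1]
    - [[0,-68,0],[0,0,0],1]
    - [[0,-76,0],[0,0,0],1]
    - [[0,-83,0],[0,0,0],1]
    - [[0,-89,0],[0,0,0],1]
    - [[0,-94,0],[0,0,0],1]
    - [[0,-98,0],[0,0,0],1]
    - [[0,-100,0],[0,0,0],1]
    - [[0,-100,0],[0,0,0],1]

```text
clock: 9.5
position: [0.3861, -0.2907, 0.2085]
tool_rot: [0.935, 1.361, -0.932]
ft_force: [-0.5, 0.3, -3.7]
gripper_width: 0.0152
```

```bash
python3 - <<'E'
from h import *
o=ctrl.observe();print(o["clock"],o["position"],o["gripper_width"],o["ft_force"])
x,y,z=o["position"]
print(to((x,y,.325),21))
print(to((.43,0,.325),45))
print(to((.518,.235,.325),68.4))
E
```

```text
9.5 [ 0.38605513 -0.29067711  0.20854392] 0.015159987613710884 [-0.50207663  0.27377959 -3.72284722]
([-116.5, 0.2, -0.1], [0.1, -0.0, -0.1])
([-116.0, 146.0, -255.4], [-23.9, -0.0, -0.1])
([-115.6, 312.8, -442.9], [-47.3, 0.0, -0.1])
```

Request:
play_rows:
  motion:
    - [[-1,0,0],[0,0,0],1]
    - [[-4,0,0],[0,0,0],1]
    - [[-9,0,0],[0,0,0],1]
    - [[-15,0,0],[0,0,0],1]
    - [[-22,0,0],[0,0,0],1]
    - [[-30,0,0],[0,0,0],1]
    - [[-38,0,0],[0,0,0],1]
    - [[-46,0,0],[0,0,0],1]
    - [[-54,0,0],[0,0,0],1]
    - [[-62,0,0],[0,0,0],1]
    - [[-70,0,0],[0,0,0],1]
    - [[-78,0,0],[0,0,0],1]
    - [[-86,0,0],[0,0,0],1]
    - [[-94,0,0],[0,0,0],1]
    - [[-101,0,0],[0,0,0],1]
    - [[-107,0,0],[0,0,0],1]
    - [[-112,0,0],[0,0,0],1]
    - [[-115,0,0],[0,0,0],1]
    - [[-116,0,0],[0,0,0],1]
    - [[-116,0,0],[0,0,0],1]

```text
clock: 11.5
position: [0.3859, -0.2908, 0.3245]
tool_rot: [0.935, 1.361, -0.932]
ft_force: [-0.2, 0.5, -3.8]
gripper_width: 0.015
```

Request:
play_rows:
  motion:
    - [[0,1,-1],[0,0,0],1]
    - [[0,2,-4],[-0.5,0,0],1]
    - [[0,5,-9],[-1,0,0],1]
    - [[0,9,-16],[-2,0,0],1]
    - [[0,14,-25],[-3,0,0],1]
    - [[0,20,-35],[-4,0,0],1]
    - [[0,27,-47],[-5,0,0],1]
    - [[0,35,-61],[-6,0,0],1]
    - [[0,44,-76],[-7.5,0,0],1]
    - [[0,53,-92],[-9,0,0],1]
    - [[0,62,-108],[-10.5,0,0],1]
    - [[0,71,-124],[-12,0,0],1]
    - [[0,80,-140],[-13.5,0,0],1]
    - [[0,89,-156],[-15,0,0],1]
    - [[0,98,-172],[-16.5,0,0],1]
    - [[0,107,-186],[-18,0,0],1]
    - [[0,115,-198],[-19,0,0],1]
    - [[0,121,-207],[-20,0,0],1]
    - [[0,125,-212],[-20.5,0,0],1]
    - [[0,126,-214],[-21,0,0],1]

```text
clock: 13.5
position: [0.4265, -0.0453, 0.3248]
tool_rot: [0.653, 1.47, -0.651]
ft_force: [-1.7, -0.0, -3.1]
gripper_width: 0.0149
```

```bash
python3 - <<'E'
from h import *
o=ctrl.observe();print(o["clock"],o["position"],o["gripper_width"],o["ft_force"])
print(to((.518,.235,.325),68.4))
s=ctrl.camera("scene")
u=proj(s,o["position"]-np.array([0,0,.05]));x,y=int(u[0]),int(u[1])
cv2.imwrite("pics/g.png",cv2.resize(s["color"][y-60:y+60,x-70:x+70,::-1],None,fx=4,fy=4,interpolation=cv2.INTER_CUBIC))
E
```

```text
13.5 [ 0.42647519 -0.04529761  0.3247936 ] 0.014946753015430442 [-1.74620223 -0.04908666 -3.06771917]
([0.2, 256.1, -146.2], [-26.2, 0.0, -0.1])
```

View pics/g.png

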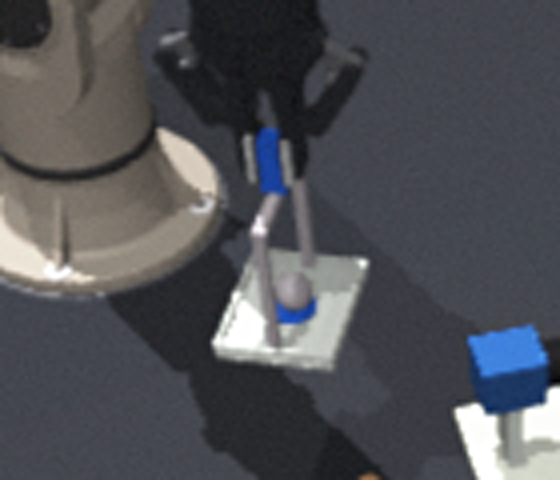

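Request:
play_rows:
  motion:
    - [[0,3,-1],[0,0,0],1]
    - [[0,9,-5],[-1,0,0],1]
    - [[0,18,-10],[-2,0,0],1]
    - [[0,31,-18],[-3,0,0],1]
    - [[0,48,-27],[-5,0,0],1]
    - [[0,65,-37],[-7,0,0],1]
    - [[0,82,-47],[-8.5,0,0],1]
    - [[0,100,-57],[-10,0,0],1]
    - [[0,117,-67],[-12,0,0],1]
    - [[0,135,-77],[-14,0,0],1]
    - [[0,152,-87],[-15.5,0,0],1]
    - [[0,169,-97],[-17,0,0],1]
    - [[0,187,-107],[-19,0,0],1]
    - [[0,204,-116],[-21,0,0],1]
    - [[0,220,-125],[-22.5,0,0],1]
    - [[0,233,-133],[-24,0,0],1]
    - [[0,243,-139],[-25,0,0],1]
    - [[0,250,-143],[-25.6,0,0],1]
    - [[0,254,-145],[-26,0,0],1]
    - [[0,256,-146],[-26.2,0,0],1]

```text
clock: 15.55
position: [0.5181, 0.2346, 0.3252]
tool_rot: [0.297, 1.55, -0.295]
ft_force: [-0.6, -0.3, -2.6]
gripper_width: 0.0154
```

```bash
python3 - <<'E'
from h import *
o=ctrl.observe();print(o["clock"],o["position"],o["gripper_width"],o["ft_force"])
P={n:ctrl.camera(n) for n in("scene","top")}
p=np.array(o["position"])
# grip geometry: TCP .1769 when tray underside .060 -> tray z = TCP-.117
print("tray bottom",p[2]-.117,"target TCP z",.076+.117)
print(to((.518,.235,.193),68.4))
f=lambda im,x,y,w,h,k:cv2.resize(im[y:y+h,x:x+w,::-1],(w*k,h*k),interpolation=cv2.INTER_CUBIC)
cv2.imwrite("pics/i.png",np.hstack([f(P["scene"]["color"],280,100,120,150,3),f(P["top"]["color"],185,215,120,150,3)]))
E
```

```text
15.55 [0.51814272 0.23455482 0.32519506] 0.01537865682837521 [-0.5963104  -0.34564837 -2.57150036]
tray bottom 0.20819506440361002 target TCP z 0.193
([132.2, 0.5, -0.4], [-0.0, 0.0, -0.1])
```

View pics/i.png

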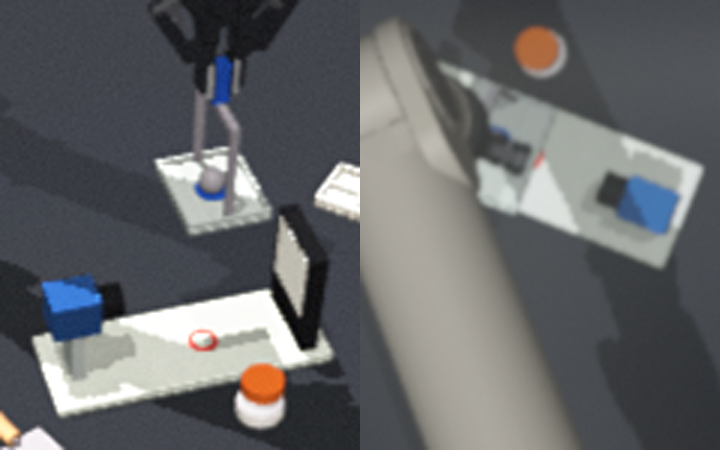

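Request:
play_rows:
  motion:
    - [[1,0,0],[0,0,0],1]
    - [[4,0,0],[0,0,0],1]
    - [[9,0,0],[0,0,0],1]
    - [[16,0,0],[0,0,0],1]
    - [[24,0,0],[0,0,0],1]
    - [[33,0,0],[0,0,0],1]
    - [[42,0,0],[0,0,0],1]
    - [[51,0,0],[0,0,0],1]
    - [[60,0,0],[0,0,0],1]
    - [[69,0,0],[0,0,0],1]
    - [[78,0,0],[0,0,0],1]
    - [[87,0,0],[0,0,0],1]
    - [[96,0,0],[0,0,0],1]
    - [[105,0,0],[0,0,0],1]
    - [[113,0,0],[0,0,0],1]
    - [[120,0,0],[0,0,0],1]
    - [[126,0,0],[0,0,0],1]
    - [[130,0,0],[0,0,0],1]
    - [[132,0,0],[0,0,0],1]
    - [[132,0,0],[0,0,0],1]

```text
clock: 17.65
position: [0.5182, 0.2344, 0.1931]
tool_rot: [0.297, 1.55, -0.296]
ft_force: [-0.8, 0.2, -2.5]
gripper_width: 0.0154
```

```bash
python3 - <<'E'
from h import *
P={n:ctrl.camera(n) for n in("scene","top")}
o=ctrl.observe();print(o["clock"],o["position"],o["gripper_width"],o["ft_force"])
s=P["scene"]
for q in("ball_center","tray_pocket","gauge_focus","tray_knob"):
  for m in ctrl.mark_of(s,q)[:3]: print(q,np.round(m["centre"],1),round(m["score"],2),atz(s,m["centre"],.206 if "knob" in q else .095).round(4))
print("expected focus px (col,row)",proj(s,(.518,.235,.095)),"knob",proj(s,(.518,.235,.206)))
im=cv2.resize(s["color"][140:250,280:410,::-1],None,fx=6,fy=6,interpolation=cv2.INTER_CUBIC)
a=np.radians(68.4);G=np.array([[np.cos(a),-np.sin(a)],[np.sin(a),np.cos(a)]])
px=lambda X:tuple(int(v) for v in (proj(s,X)-[279.5,139.5])*6)
w=lambda x,y,z:(*(np.array([.518,.235])+G@[x,y]),z)
cv2.line(im,px(w(-90,0,0)) if 0 else px(w(-.09,0,.095)),px(w(.09,0,.095)),(0,255,0),1)
for x,y in((.04,.05),(-.04,.05),(-.04,-.05),(.04,-.05)):cv2.circle(im,px(w(x,y,.088)),3,(0,255,0),1)
for y in(-.048,.048):cv2.circle(im,px(w(0,y,.186)),3,(0,255,0),1)
cv2.circle(im,px(w(0,0,.095)),3,(0,255,0),1)
cv2.imwrite("pics/j.png",im[:600])
E
```

```text
17.75 [0.51843399 0.23450419 0.19354609] 0.015393143407057951 [ 0.01940316  0.01233443 -2.79044302]
ball_center [191.2 347.7] 0.47 [0.5067 0.2423 0.095 ]
tray_pocket [248.1 285.9] 0.3 [ 0.5768 -0.0395  0.095 ]
tray_pocket [197.2 351.9] 0.27 [0.5346 0.235  0.095 ]
tray_knob [167.1 348. ] 0.78 [0.5187 0.2257 0.206 ]
expected focus px (col,row) [348.29118403 194.22616466] knob [350.3210051  165.66628845]
```

View pics/j.png

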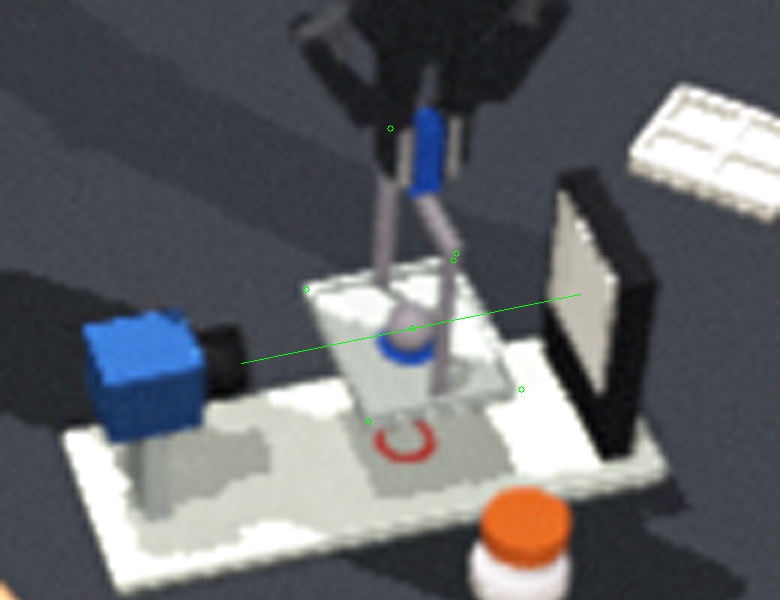

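```bash
python3 - <<'E'
from h import *
s0,t0=cv2.imread("pics/scene0.png"),cv2.imread("pics/top0.png")
s=ctrl.camera("scene");t=ctrl.camera("top")
for n,im,p,(x0,y0,x1,y1) in(("scene",s0,s,(330,200,360,225)),("top",t0,t,(230,255,252,278))):
    c=im[y0:y1,x0:x1].astype(float);w=np.clip(c[...,2]-c[...,:2].max(2)-8,0,None);v,u=np.mgrid[y0:y1,x0:x1]
    uv=np.array([(w*u).sum(),(w*v).sum()])/w.sum();print(n,uv,atz(p,uv[::-1],.012))
x0,y0=322,175
im=cv2.resize(s["color"][y0:y0+46,x0:x0+60,::-1],None,fx=13,fy=13,interpolation=cv2.INTER_CUBIC)
a=np.radians(68.4);px=lambda x,y,z:tuple(int(v) for v in (proj(s,(.5184+np.cos(a)*x-np.sin(a)*y,.2345+np.sin(a)*x+np.cos(a)*y,z))-[x0-.5,y0-.5])*13)
q=[(.04,.05),(-.04,.05),(-.04,-.05),(.04,-.05)]
cv2.polylines(im,[np.array([px(*c,.088) for c in q])],True,(0,255,0),1)
th=np.linalg.norm(np.array(proj(s,(.518,.235,.095)))-proj(s,(.518,.235,.108)))
r=13*.013*s["camera_matrix"][0][0]/np.linalg.norm(np.array(s["origin"])-[.518,.235,.095])
cv2.circle(im,px(0,0,.095),int(r),(255,0,255),1)
cv2.imwrite("pics/k.png",im)
E
```

```text
scene [347.11497585 213.33913043] [0.51739224 0.23635845 0.012     ]
top [240.24606918 266.37303459] [0.51887809 0.23566004 0.012     ]
```

View pics/k.png

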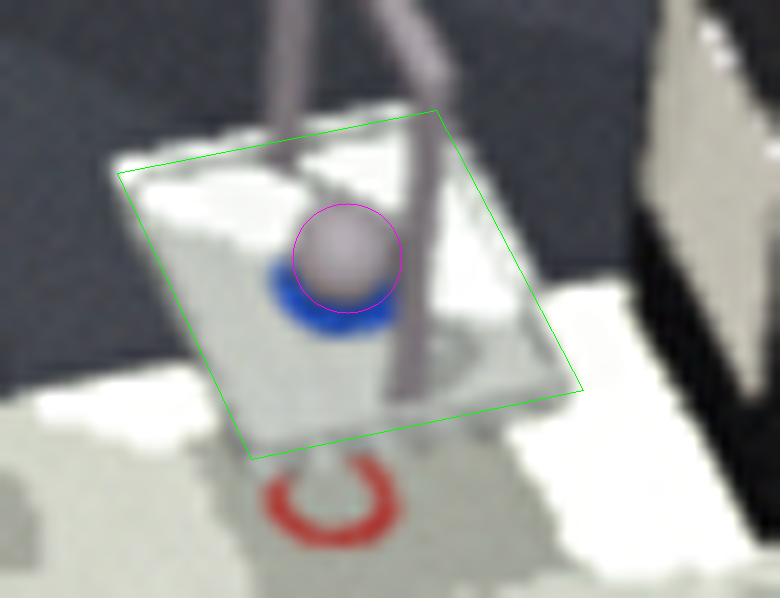

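Request:
play_rows:
  motion:
    - [[0,0.5,0],[0,0,0],1]
    - [[0,1,0],[0,0,0],1]
    - [[0,1,0],[0,0,0],1]
    - [[0,1,0],[0,0,0],1]
    - [[0,1,0],[0,0,0],1]
    - [[0,1,0],[0,0,0],1]
    - [[0,1,0],[0,0,0],1]
    - [[0,1,0],[0,0,0],1]
    - [[0,1,0],[0,0,0],1]
    - [[0,1,0],[0,0,0],1]

```text
clock: 19.05
position: [0.5187, 0.2354, 0.1934]
tool_rot: [0.297, 1.549, -0.295]
ft_force: [-0.0, 0.6, -3.0]
gripper_width: 0.015
```

```bash
python3 - <<'E'
from h import *
o=ctrl.observe();print(o["clock"],o["position"],R.from_rotvec(o["tool_rot"]).as_matrix().round(3).tolist(),np.abs(o["joint_velocities"]).max(),o["gripper_width"],o["ft_force"])
print(ctrl.hand_in())
E
```

```text
19.05 [0.51867061 0.23538392 0.19343299] [[0.001, 0.369, 0.93], [0.001, 0.93, -0.369], [-1.0, 0.001, 0.001]] 0.001389696741327549 0.015033126597571207 [-0.01475781  0.56738522 -3.03239877]
the job is handed in; nothing more can be done
None
```

I handed the job in at about 19 s. The arm was still holding the tray by its blue knob in the shadow gauge. I gripped the knob, raised the tray 32 mm, drew it 100 mm back off the prongs, carried it high over the bench and lowered it into the gauge.

**Last picture (taken before a final 1 mm shift):**
- The ball was in its pocket, within about 1–2 mm of the gauge focus.
- The tray outline matched the predicted level pose, turned to face the lens squarely.

**Last readings, after that shift:**
- **Position:** the tool was at (0.5187, 0.2354), against a red ring centre of about (0.518, 0.236).
- **Steadiness:** the tool was level to about 0.1° and the joints were practically still.
- **Grip:** the fingers were 15 mm apart and the load was about 3 N, so the knob was still firmly held.

**Weak or disagreeing checks:**
- The network's own marks for the ball and pocket in that last look scored low. They disagreed by up to about 17 mm, and one was clearly wrong, so I relied on the picture overlay.
- The arm hid the tray from the top camera, so the final check used the scene camera only.
- I took no picture after the 1 mm shift.
- I did not measure the other bench items again. Where they showed in later pictures they looked unmoved, and no unexpected force was read at the end of any move.

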